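# Fit the keyed tension knob on the roll feeder

### The job

Take the orange pointer knob out of the wooden rack and put its shank into the sloping socket of the grey roll feeder; feel for the brass key hidden inside by turning the knob until its flat drops past it, and push the knob fully home against the socket's face. Then turn the knob clockwise until its pointer stands at the green mark, and let go of it there. Leave the other two knobs in the rack and do not knock the amber tape roll or the pen cup away.

Things in the scene. Friction and masses are not known exactly. Their poses are not given: they have to be found in the camera images.
- knob: Orange pointer knob (56 to 112 g), loose, upright in one rack hole, shank down, free to turn there. Origin on its axis at the shoulder (underside of its flange); z up through the head, x the way the pointer (white line) points. Flange 50 mm across, z 0 to 8 mm; on it a grip bar 14 mm thick (y), z 8 to 38 mm, from x = -28 to +34 mm (pointer end)
- knob_tip (a point): Foot of the orange knob's steel shank, 32 mm below the origin; axes as the knob's. The shank is 32 mm across: round for the 15 mm next to the shoulder (the last 6 mm of that coned down to 26 mm across, as a lead-in), while the lower 17 mm is cut away on the pointer side (+x) to ONE flat, 2.5 mm from the axis
- mouth (a point): Centre of the socket's mouth, on the square aluminium boss (54 mm) 14 mm proud of the feeder's sloping panel (160 x 170 mm). z points out of the bore, 32 degrees from vertical, leaning to the feeder's front; x points up the slope to the green mark. Bore 34.5 mm across. Knob fully home: shoulder on the boss, its origin here and z alike; at the mark: x alike too
- keytop (a point): Point on the bore's axis 16 mm below the mouth (axes as the mouth's). From here to 40 mm a brass key with a flat face 4.0 mm from the axis fills one side of the bore. The shank passes it only with its flat facing the key (freely within 0.1 rad, tightly to about 0.2); else it stops here, shoulder 16 mm short. Where the key is must be felt for: see shaft_end
- shaft_end (a point): Centre of the bore's far end, 40 mm below the mouth (axes as the mouth's, they do not turn). The key sits on a shaft turning about the bore's axis: at the start 0.40 to 1.55 rad ANTICLOCKWISE of the green mark, looking into the bore; unknown where. A brake (0.25 N m) holds it under a light touch; it turns with the homed knob, to 0.3 rad past the mark, and stays where left
- feeder: Roll feeder, fixed: grey console with the sloping panel, behind it a blue film roll (124 mm across, top 147 mm high) on a dark cradle. Origin on the table under the socket's mouth (130 mm up), z up, front towards -x. The console reaches 83 mm to front and back, 85 mm to each side; the panel's upper edge is 165 mm high; the cradle ends at x = +280 mm, y = +-100 mm
- rack: Wooden block 270 x 75 x 45 mm, fixed. Origin under its centre, x along its length. Three round holes 35 mm across, 40 mm deep, at x = -90, 0 and +90 mm, hold the knobs with their shoulders on its top (45 mm high)
- knob_long: Black pointer knob with a longer bar (68 mm) and a plain round shank, in another rack hole; not wanted. Axes and origin as for the orange one; same heights
- knob_short: Blue pointer knob with a shorter bar (48 mm) and a plain round shank, in the third rack hole; not wanted. Axes and origin as for the orange one; same heights
- tape_roll: Amber tape roll lying on the table, 100 mm across, 48 mm high, origin under its centre; bystander
- pen_cup: Black pen cup, 76 mm across, 145 mm high with its pens, origin under its centre; bystander
There are look-alikes about, which are no part of the job. Several things have the shape of the knob; the one meant has the colours described above.

How it is judged (in metres and radians):
On the way:
1. the orange knob is fully home in the socket (shoulder within 3 mm of the boss, on its axis) (z of knob in the frame of mouth between -0.004 and 0.003 m and distance between knob and mouth below 0.005 m and angle between the z axis of knob and the z axis of mouth, either way round below 0.1 rad), for 0.1 s.
At the end, for the whole second after the job is handed in: the orange knob sits fully home in the socket (shoulder within 3 mm of the boss, within 5 mm of the mouth's centre, axis within 0.1 rad), its pointer within 0.2 rad (11 degrees) of the green mark, released and at rest; the black and blue knobs have not moved more than 20 mm (all of step 1 and angle between the x axis of knob and the x axis of mouth, either way round below 0.2 rad and linear speed of knob below 0.01 m/s and contact force between the fingers and knob below 0.1 N and distance of each of knob_long, knob_short from where it was at the start of the episode below 0.02 m); the robot touches nothing.
It fails at once if another knob is lifted or pushed out of its place in the rack (30 mm) (distance of any of knob_long, knob_short from where it was at the start of the episode above 0.03 m).
It fails at once if the amber tape roll or the pen cup is knocked away (30 mm) (distance of any of tape_roll, pen_cup from where it was at the start of the episode above 0.03 m).
It also fails if it takes over 58 s, if anything falls off the work surface, if the arm or the gripper's body presses on something with over 40 N, if the wrist force passes 120 N, or if a joint passes its speed limit or range.

### The arm

A 6-joint arm with a two-finger parallel gripper is mounted at the origin on the work surface. World frame = base frame: x ahead of the robot, y to its left, z up, the work surface at z = 0. Lengths are in mm, angles in degrees, forces in N, time in s.
With the tool pointing down it reaches from about 275 to 750 mm from the base axis. Payload 10.2 kg.
Tool frame: the origin (TCP) lies on the front face of the gripper's body, between the roots of the fingers; the fingertips stand 73 mm ahead of it and the grasp point (between the pads) lies 54 mm ahead of it; z points along the fingers, y is the line along which they close (so a half turn about z gives the same grasp; the last joint's range is limited). The gripper opens to 85 mm and grips with 20 to 120 N. Pads are 22 mm wide; open, the fingers measure 114 mm over their backs; the gripper's body (76 mm by 85 mm) begins 54 mm behind the grasp point. The pads swing forward as they close: fully open they stand 13 mm farther back than shut.
Start: joints at [-12.8, 17.928, 85.812, -0, 76.261, -12.8], TCP at [525.006, -0.014, 303.894] pointing down, gripper open.
Joint ranges: [-168.41, 168.41], [-55.51, 124.54], [10.69, 146.95], [-70.63, 250.63], [1, 178], [-165.06, 165.06]. Speed limits (degrees/s): [136.94, 136.94, 172.46, 180, 180, 180].

### API

Orientations are given as [roll, pitch, yaw] about the fixed x, y, z axes, in that order (R = Rz(yaw) Ry(pitch) Rx(roll)).
In Python, from bench import manip gives the robot as it stands. The module is installed in compiled form; this text tells all that it offers.
- The arm moves only by the tool send_rows, never from a script. Its argument "motion" is one flat list of numbers, 6 for each row, row after row: the shift along the world's x, y, z in cm, then the turn, a rotation vector about the world's x, y, z in rad. In form: [x, y, z, rx, ry, rz, x, y, z, rx, ry, rz, ...]. A call has 1 to 12 rows; each row is the pose to reach, as a shift and turn from the pose commanded when the call began; what a row does not reach only later rows make up. A row lasts 1/10 s, in which the tool goes at most 50 mm and 8.59 degrees, less where a joint would pass 70% of its speed; a pose out of reach is approached as far as the arm can. A call with a gripper value outside its range is refused whole. "gripper" is the finger opening in cm, from 0 to 8.54, set as the call begins (left out, the last holds). The fingers move at their own pace and stop on an object; the grip force is fixed at half the most. Time passes only in rows, so rows that repeat a pose let the fingers close. It gives the time, the measured TCP pose, the force, the opening and the grip force at its end, in the units of the state.
- manip.sense(): the state, without advancing time (a new reading comes with each control period).
- manip.camera(name): name is "scene" or "side" or "wrist"; returns a dict with "color" (480x640x3 uint8, blue, green, red), "fovy" (degrees; the focal length in pixels is half the picture's height over the tangent of half this angle, whatever the lens; pixels are square), "cx", "cy" (the principal point, pixels), "k1" (the pictures are not rectified: a ray, as slopes to the right and down, at radius r is drawn at 1 + k1 r^2 times it, then the intrinsics apply), "world_from_camera" (4x4, takes a point from camera to world coordinates); the wrist camera has in their place "tool_from_camera" (4x4, takes a point from camera to tool coordinates, whose origin is the TCP and whose axes are the flange's). Camera axes: x right, y up, looking along -z (the intrinsics and any distortion apply to the point x, -y, -z); pixel columns grow to the right and rows downward; lengths in mm; the calibration is good to about 2 mm. A picture is of the moment at which its call begins: read the wrist's pose just before it. There is no depth.
- manip.hand_in(): hands the job in; it is judged then, once.
Trained networks look in the newest picture that a camera, given by its name, has taken for a name from the list of things; names that differ only in an ending like _2 or _b are one class to them, and where a whole thing is asked for, a point or a joint stands for the part that bears it (a point fixed in the world has none). Each returns a list of dicts, best first, with "conf" (0 to 1); they miss things now and then, are a little off and sometimes report something else, mostly with a low value. They report only what shows in the picture. A call takes as long as a camera call. They do not tell look-alikes from the thing itself.
- manip.cut_out(camera, label): "mask" (480x640 bool, what is visible of it).
- manip.pinpoint(camera, label): "location" ([x, y, z] in mm, in world coordinates, good to about 4 mm: a listed point, or the origin of a listed thing).
The state is a dict: "t": time; "qpos": joint angles; "joint_vel": joint speeds; "tau": joint torques, N m; "tool_pos": TCP position; "tool_rot": TCP orientation; "contact_force": force on the tool from outside, world axes, zero at the start; "moment": the same for the moment, N m; "gripper_width": finger opening in mm; "grasp_force": force on a finger pad.
Only numpy, scipy, OpenCV 4.12 (cv2) and the standard library are available. Lean on these libraries where they do the work, as an engineer would, in place of code of your own. Each camera call takes 0.05 s, during which the arm holds its last target. There are 200 camera calls.

## Working session

There is one attempt and no reset: what is moved stays moved. The work goes in short steps, Python scripts to look and compute and a tool call to move; the robot and the scene stay as the last step left them, time stands still between calls to the robot, and variables do not carry over. Pictures are saved under pics/ and viewed, at most 10 in all, crops included, and the job is handed in when it is done.

Besides the shell and the picture viewer there is one more tool, called after "Request:" as a command line: name --argument value ..., lists and objects as JSON in quotes. send_rows: Moves the arm, as the interface text tells. Its arguments: {"type":"object","properties":{"motion":{"type":"array","items":{"type":"number"}},"gripper":{"type":"number"}},"required":["motion"]}

```bash
mkdir -p pics
cat > h.py <<'E'
from bench import manip
import numpy as np, cv2
from scipy.spatial.transform import Rotation as R
def cam(name):
    s=manip.sense(); c=manip.camera(name)
    if 'world_from_camera' in c: T=np.array(c['world_from_camera'])
    else:
        W=np.eye(4); W[:3,:3]=R.from_euler('xyz',s['tool_rot'],degrees=True).as_matrix(); W[:3,3]=s['tool_pos']
        T=W@np.array(c['tool_from_camera'])
    c['T']=T; return c
def ray(c,u,v):
    f=240/np.tan(np.radians(c['fovy']/2)); K=np.array([[f,0,c['cx']],[0,f,c['cy']],[0,0,1]])
    p=cv2.undistortPoints(np.array([[[u,v]]],float),K,np.array([c['k1'],0,0,0.]))[0,0]
    return c['T'][:3,3], c['T'][:3,:3]@np.array([p[0],-p[1],-1])
def proj(c,P):
    P=np.atleast_2d(P); q=(P-c['T'][:3,3])@c['T'][:3,:3]
    x=q[:,0]/-q[:,2]; y=-q[:,1]/-q[:,2]; k=1+c['k1']*(x*x+y*y)
    f=240/np.tan(np.radians(c['fovy']/2)); return np.c_[c['cx']+f*x*k,c['cy']+f*y*k]
def onplane(c,u,v,z):
    o,d=ray(c,u,v); return o+d*(z-o[2])/d[2]
E
python3 - <<'E'
from h import *
print(manip.sense())
ims=[]
for n in ('scene','side','wrist'):
    c=cam(n); ims.append(c['color']); cv2.imwrite(f'pics/{n}0.png',c['color'])
    print(n,c['fovy'],c['k1'],c['T'].round(2).tolist())
    for l in ('knob','mouth','shaft_end','feeder','rack','knob_long','knob_short','tape_roll','pen_cup'):
        try: print(l,[(np.round(d['location'],0).tolist(),round(d['conf'],2)) for d in manip.pinpoint(n,l)])
        except Exception as e: print(l,e)
E
```

```text
{'t': 0.0, 'qpos': array([-1.28017604e+01,  1.79611644e+01,  8.58549123e+01, -1.11456930e-03,
        7.62613355e+01, -1.27983856e+01]), 'joint_vel': array([ 0.02573466, -0.07324917, -0.040997  , -0.0538312 ,  0.01208976,
       -0.01653781]), 'tau': array([-5.78409599e-04, -4.12261176e+01, -2.59742296e+01, -3.58453699e-04,
        4.11797926e-03, -1.23038126e-05]), 'tool_pos': array([5.24830750e+02, 5.49550088e-03, 3.03313719e+02]), 'tool_rot': array([-1.79924271e+02, -1.60930105e-02,  8.99968800e+01]), 'contact_force': array([-0.10244977, -0.09695526, -0.12394801]), 'moment': array([ 0.03734171,  0.04107306, -0.00403792]), 'grasp_force': 0.0, 'gripper_width': 85.395045237167}
scene 50.4153102832447 -0.016026353329137277 [[-0.66, -0.59, 0.47, 1033.24], [0.75, -0.51, 0.42, 434.69], [-0.01, 0.63, 0.78, 939.54], [0.0, 0.0, 0.0, 1.0]]
knob [([561.0, 217.0, 45.0], 0.91), ([590.0, 90.0, 23.0], 0.81), ([544.0, -148.0, -1.0], 0.47)]
mouth [([651.0, 216.0, 47.0], 0.52)]
shaft_end []
feeder [([544.0, -150.0, 1.0], 0.72)]
rack [([559.0, 216.0, -2.0], 0.6)]
knob_long []
knob_short []
tape_roll 
[... 243 characters left out ...]
4.0, 24.0], 0.76), ([563.0, 220.0, 48.0], 0.65)]
mouth [([463.0, 451.0, 0.0], 0.72), ([466.0, 220.0, 43.0], 0.26)]
shaft_end []
feeder [([544.0, -151.0, 4.0], 0.73)]
rack []
knob_long [([648.0, 213.0, 48.0], 0.74)]
knob_short [([467.0, 219.0, 44.0], 0.48)]
tape_roll [([543.0, -149.0, -2.0], 0.73), ([404.0, -420.0, 2.0], 0.57), ([562.0, 216.0, 1.0], 0.55)]
pen_cup [([463.0, 450.0, 2.0], 0.59)]
wrist 69.87677379790958 -0.018023653636471078 [[1.0, -0.0, -0.0, 526.67], [0.0, 0.97, 0.26, 66.35], [0.0, -0.26, 0.97, 374.69], [0.0, 0.0, 0.0, 1.0]]
knob [([586.0, 95.0, 24.0], 0.64)]
mouth []
shaft_end []
feeder [([547.0, -146.0, -2.0], 0.55)]
rack []
knob_long []
knob_short []
tape_roll []
pen_cup []
```

View pics/scene0.png

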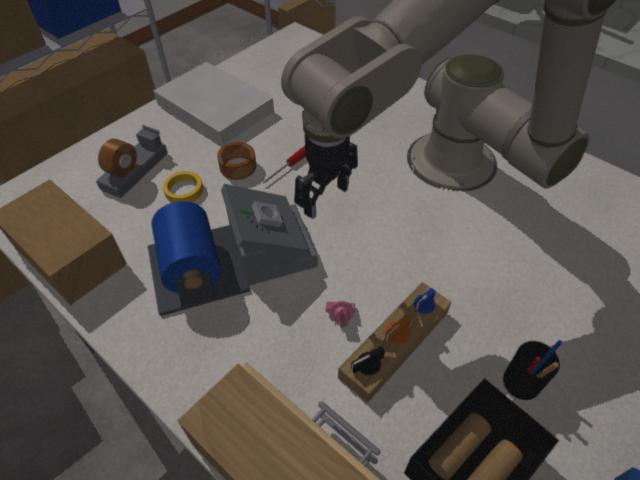

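View pics/side0.png

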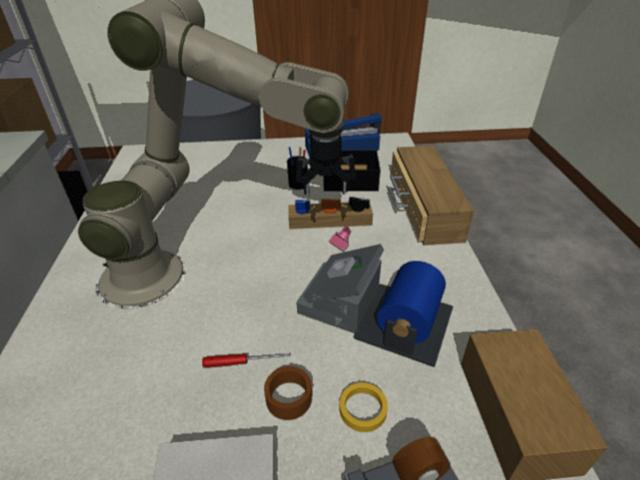

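View pics/wrist0.png

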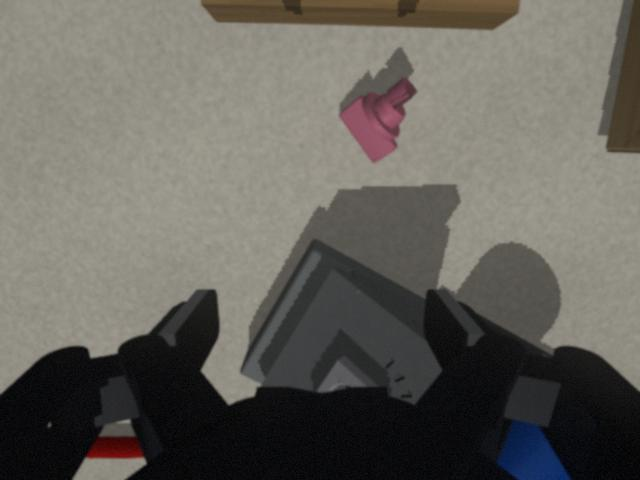

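Request:
send_rows --motion '[1,5,-1,0,0,0,2,10,-3,0,0,0,3,13,-5,0,0,0,3.5,16,-7,0,0,0,3.5,16,-7,0,0,0]'

```text
t: 2.0
tool_pos: [559.1, 163.0, 230.8]
tool_rot: [-179.7, -0.0, 90.2]
contact_force: [-0.3, -1.2, -0.6]
gripper_width: 85.6
grasp_force: 0.0
```

Run:
```python
from h import *
c=cam('wrist'); cv2.imwrite('pics/wrist1.png',c['color'])
for l in ('knob',):
    print(l,[(np.round(d['location'],0).tolist(),round(d['conf'],2)) for d in manip.pinpoint('wrist',l)])
np.save('w1.npy',c,allow_pickle=True)
a=cv2.resize(cv2.imread('pics/scene0.png')[170:290,210:330],(480,480),interpolation=cv2.INTER_CUBIC)
cs=cam('side'); np.save('s1.npy',cs,allow_pickle=True)
b=cv2.resize(cs['color'][235:335,290:390],(480,480),interpolation=cv2.INTER_CUBIC)
cv2.imwrite('pics/f.png',np.vstack([np.hstack([a[:,:400],b[:,:400]])]))
```

```text
knob [([558.0, 212.0, 49.0], 0.97), ([586.0, 95.0, 24.0], 0.7)]
```

View pics/wrist1.png

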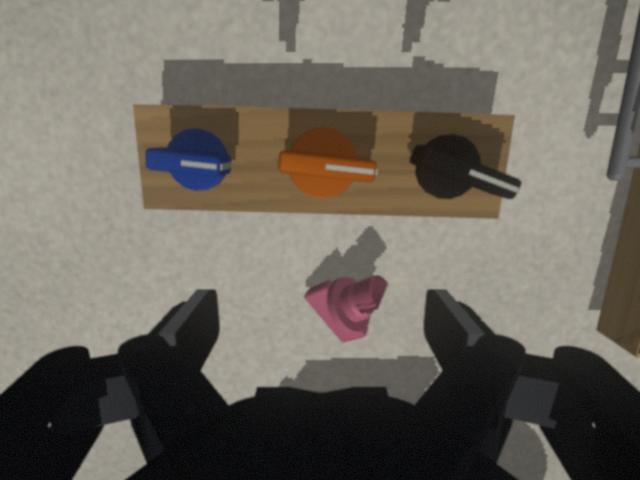

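View pics/f.png

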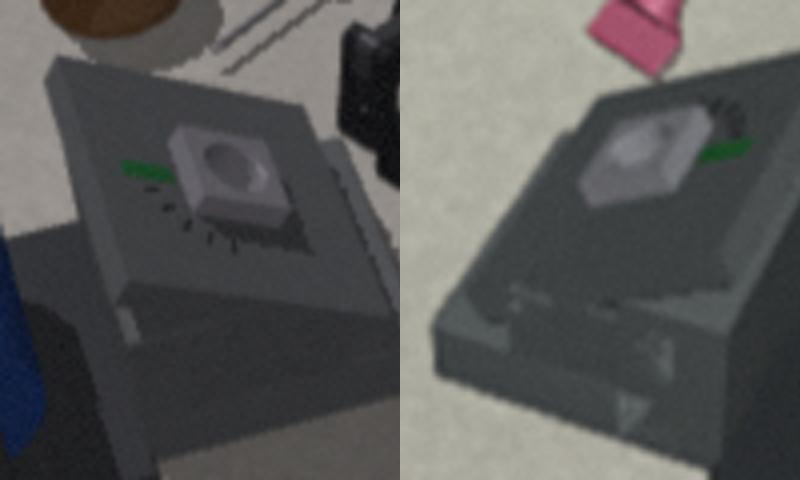

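```bash
cat > fit.py <<'E'
from h import *
from scipy.optimize import least_squares
w=np.load('w1.npy',allow_pickle=True).item()
for u,v,z in [(323,163,53),(280,162,83),(376,170,83),(327,168,83),(377,173,83),(197,160,53),(448,166,53)]: print(onplane(w,u,v,z).round(1))
def frame(yaw):
    M=R.from_euler('z',yaw).as_matrix()
    t=np.radians(32); z=np.array([-np.sin(t),0,np.cos(t)]); x=np.array([np.cos(t),0,np.sin(t)])
    return M@np.c_[x,[0,1,0],z]
if __name__=='__main__':
    c1=dict(np.load('s1.npy',allow_pickle=True).item()); cs=cam('scene'); np.save('c1.npy',cs,allow_pickle=True)
    S=lambda a:np.array(a)/4+[210,170]
    D=lambda a:(np.array(a)-[400,0])/4.8+[290,235]
    sc=S([(172,127),(272,135),(295,200),(190,190),(52,58),(120,285)])
    g=S([(122,168),(175,176)]).mean(0); gd=D([(700,158),(750,145)]).mean(0)
    sd=D([(618,108),(714,107),(680,185),(583,190)])
    B=np.array([[27,27,0],[27,-27,0],[-27,-27,0],[-27,27,0]])
    # scene: (172,127) is upslope & right(-y); order found by rotation
    def model(p):
        F=frame(p[2]); o=np.array([p[0],p[1],130]); return lambda P:o+np.array(P)@F.T
    def res(p,full=False):
        m=model(p); x1=p[3]
        a=proj(cs,m(np.r_[B[[1,2,3,0]],[[x1,-85,-14],[x1,85,-14]]]))-sc
        b=proj(c1,m(B[[3,0,1,2]]))-sd
        gm=m([[p[4],0,-14]])
        r=np.r_[a,b,proj(cs,gm)-g,proj(c1,gm)-gd]
        return r if full else r.ravel()
    for y0 in (-.9,-.5,0,):
        r=least_squares(res,[544,-150,y0,85,45],loss='soft_l1')
        print(r.cost,r.x.round(2),np.degrees(r.x[2])); 
    print(res(r.x,True).round(1).tolist())
E
python3 fit.py
```

```text
[561.1 217.2  53. ]
[534.3 219.2  83. ]
[594.3 214.6  83. ]
[563.6 215.6  83. ]
[595.  212.7  83. ]
[471.7 219.   53. ]
[649.9 215.7  53. ]
18.52003107919036 [ 549.56 -150.48    5.77   78.59   41.91] 330.56618071216826
18.520031079190517 [ 5.4956e+02 -1.5048e+02 -5.1000e-01  7.8590e+01  4.1910e+01] -29.433819659894354
18.520031079223344 [ 5.4956e+02 -1.5048e+02 -5.1000e-01  7.8590e+01  4.1910e+01] -29.43381656620711
[[-0.4, -0.8], [-4.1, 1.2], [-2.9, 2.1], [1.5, 1.0], [-0.5, -0.9], [0.8, -1.1], [1.1, 2.9], [-1.7, -0.6], [-2.8, -3.3], [-0.2, -0.9], [-0.3, 0.2], [-0.3, 0.3]]
```

Request:
send_rows --motion '[0,1,0,0,0,-0.14,0,2,0,0,0,-0.28,0,3,0,0,0,-0.42,0,4,0,0,0,-0.56,0,5,0,0,0,-0.7,0,5,0,0,0,-0.84,0,5,0,0,0,-0.98,0,5,0,0,0,-1.12,0,5,0,0,0,-1.26,0,5,0,0,0,-1.4,0,5,0,0,0,-1.54,0,5,0,0,0,-1.63]'

```text
t: 3.4
tool_pos: [560.4, 208.7, 235.0]
tool_rot: [-180.0, -0.1, -3.8]
contact_force: [-0.0, -0.6, -0.2]
gripper_width: 85.5
grasp_force: 0.0
```

Request:
send_rows --motion '[0,0.8,-3,0,0,-0.01,0,0.8,-7,0,0,-0.01,0,0.8,-9.5,0,0,-0.01,0,0.8,-10.5,0,0,-0.01,0,0.8,-10.5,0,0,-0.01,0,0.8,-10.5,0,0,-0.01]' --gripper 5

```text
t: 4.0
tool_pos: [560.9, 217.7, 130.7]
tool_rot: [-180.0, -0.2, -4.0]
contact_force: [0.5, 0.8, 0.4]
gripper_width: 49.9
grasp_force: 0.0
```

Request:
send_rows --motion '[0,0,0,0,0,0,0,0,0,0,0,0,0,0,0,0,0,0,0,0,0,0,0,0,0,0,0,0,0,0,0,0,0,0,0,0]' --gripper 0

```text
t: 4.6
tool_pos: [560.4, 217.9, 130.0]
tool_rot: [180.0, -0.1, -4.0]
contact_force: [-0.6, -2.2, 5.5]
gripper_width: 12.9
grasp_force: 59.3
```

```bash
cat > plan.py <<'E'
from h import *
from fit import frame
# target tool pose: knob origin at mouth-frame point m, angle a; knob origin in tool = k
def target(m,a,k,o,yaw):
    F=frame(yaw); Rt=F@R.from_euler('z',a).as_matrix()@np.diag([1,-1,-1.])
    return o+F@np.array(m)-Rt@np.array(k), Rt
def delta(p,Rt,s=None):
    s=s or manip.sense(); R0=R.from_euler('xyz',s['tool_rot'],degrees=True)
    return ((p-s['tool_pos'])/10).round(2),(R.from_matrix(Rt)*R0.inv()).as_rotvec().round(3)
E
python3 - <<'E' | tail -3
from plan import *
o=np.array([549.5,-150.5,130]);yaw=-.514
a=.6
p,Rt=target(np.r_[-110*np.cos(a),-110*np.sin(a),60],a,[0,0,85],o,yaw)
print(p,delta(p,Rt)); print(manip.sense()['qpos'].round(1),manip.sense()['contact_force'])
E
```

```text
[649.9 215.7  53. ]
[ 385.00959973 -128.95232641  204.85723734] (array([-17.54, -34.68,   7.49]), array([-0.312, -0.462,  0.151]))
[ 10.1  37.6  83.1  -0.   59.2 104.1] [-0.6083366  -2.20285464  5.53077936]
```

Request:
send_rows --motion '[0,0,2,0,0,0,0,0,5,0,0,0,0,0,9,0,0,0,0,-1,13,0,0,0,0,-1,13,0,0,0]'

```text
t: 5.1
tool_pos: [561.4, 207.7, 264.7]
tool_rot: [-179.9, -0.6, -4.0]
contact_force: [0.0, -0.0, 1.0]
gripper_width: 12.9
grasp_force: 59.1
```

Request:
send_rows --motion '[-3,-4,0,-0.04,-0.06,0.02,-6,-8,0,-0.08,-0.12,0.04,-9,-12,0,-0.12,-0.18,0.06,-11,-16,0,-0.16,-0.24,0.08,-13,-20,0,-0.2,-0.3,0.1,-15,-24,0,-0.24,-0.36,0.12,-16.5,-28,-1,-0.28,-0.42,0.14,-17.2,-31,-2,-0.312,-0.462,0.151,-17.2,-32.6,-2.6,-0.312,-0.462,0.151,-17.2,-32.6,-2.6,-0.312,-0.462,0.151,-17.2,-32.6,-2.6,-0.312,-0.462,0.151]'

```text
t: 6.2
tool_pos: [387.9, -117.7, 232.6]
tool_rot: [160.6, -25.8, 9.3]
contact_force: [1.3, 0.9, -0.5]
gripper_width: 12.9
grasp_force: 59.2
```

Run:
```python
from h import *
s=manip.sense(); print(s['qpos'].round(1),s['tool_pos'],s['tool_rot'],s['contact_force'])
c=cam('wrist'); cv2.imwrite('pics/wrist2.png',c['color']); np.save('w2.npy',c,allow_pickle=True)
```

```text
[-34.9  -2.7 126.2   6.6  24.9  45.1] [ 387.88772533 -117.71098595  232.6396596 ] [160.63054383 -25.78547639   9.34792805] [ 1.27603346  0.93797792 -0.54238143]
```

View pics/wrist2.png

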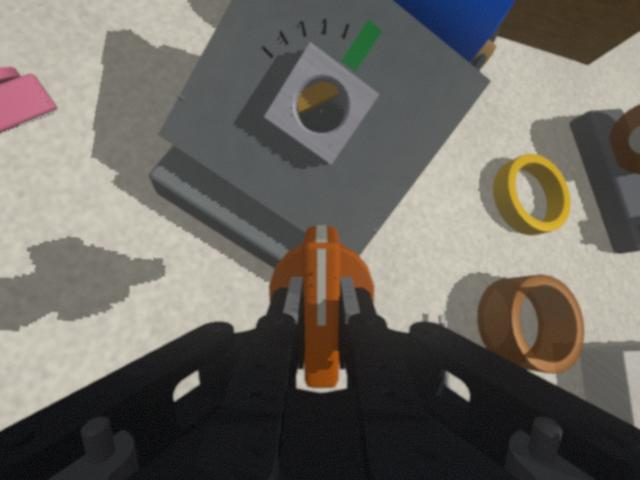

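Run:
```python
import cv2,numpy as np
i=cv2.imread('pics/wrist2.png')
a=cv2.resize(i[35:170,255:390],None,fx=4,fy=4,interpolation=cv2.INTER_CUBIC)
a=np.clip(a*1.6,0,255).astype('uint8')
b=cv2.resize(i[215:350,260:320],None,fx=4,fy=4,interpolation=cv2.INTER_CUBIC)
cv2.imwrite('pics/z2.png',np.hstack([a,b]))
```

```text
(no output)
```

View pics/z2.png

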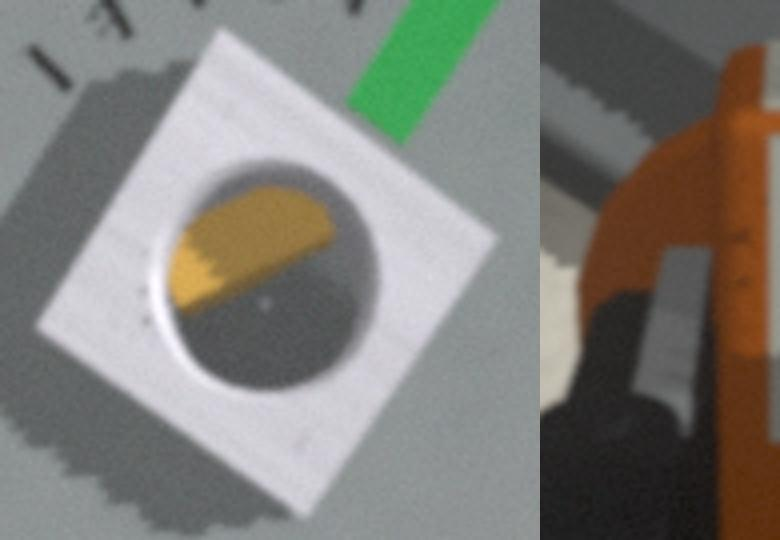

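```bash
cat > fit2.py <<'E'
from plan import *
from scipy.optimize import least_squares
w=np.load('w2.npy',allow_pickle=True).item()
C=lambda a:np.array(a,float)/4+[255,35]
px=np.r_[C([(220,30),(498,238),(308,517),(37,325),(267,275)]),[[371,21],[379.5,26]][:0] or np.empty((0,2))]
M=np.array([[27,27,0],[27,-27,0],[-27,-27,0],[-27,27,0],[0,0,0.]])
def res(p): return (proj(w,np.r_[p[0],p[1],130+p[3]]+M@frame(p[2]).T)-px).ravel()
r=least_squares(res,[549,-150,-.5,0]); print(r.x,r.fun.round(1),'FIT')
o=np.r_[r.x[:2],130+r.x[3]]; F=frame(r.x[2])
q=[]
for u,v in C([(182,302),(333,236)]):
    c0,d=ray(w,u,v); n=F[:,2]; t=((o-16*n-c0)@n)/(d@n); q.append(F.T@(c0+d*t-o))
q=np.array(q); e=q[1]-q[0]; nn=np.array([-e[1],e[0]]); nn/=np.linalg.norm(nn)
print('KEY',q.round(1).tolist(),'dist',nn@q[0,:2],'ang',np.arctan2(nn[1],nn[0]))
s=manip.sense(); Rt=R.from_euler('xyz',s['tool_rot'],degrees=True).as_matrix()
for kx in (-2,0,2):
    g=lambda P: s['tool_pos']+Rt@(np.array([kx,0,85])+np.array(P)*[1,-1,-1])
    th=np.linspace(0,6.28,200); c=np.array([g([25*np.cos(t),25*np.sin(t),z]) for t in th for z in (0,8)])
    pc=proj(w,c); i=pc[:,0].argmin()
    print('K',kx,pc[i].round(1),pc[pc[:,0].argmax()].round(1),pc[:,1].min().round(1),proj(w,g([34,0,38])).round(1),proj(w,g([-28,0,38])).round(1))
E
python3 fit2.py | tail -6
```

```text
[649.9 215.7  53. ]
[ 5.47916057e+02 -1.47847616e+02 -5.17789121e-01 -1.54972064e-01] [ 0.5 -0.7 -0.1 -0.5 -0.4 -0.4  0.2  0.2 -0.3  1.5] FIT
KEY [[-9.8, 11.1, -16.0], [14.0, -4.4, -16.0]] dist 3.9318938092763016 ang 0.9929544340594518
K -2 [267.5 296.6] [375.  296.8] 243.1 [[321.2 248.2]] [[321.3 395.2]]
K 0 [267.4 292.7] [375.2 292.8] 238.9 [[321.2 242.8]] [[321.3 391. ]]
K 2 [267.2 288.7] [375.3 288.8] 234.8 [[321.2 237.3]] [[321.3 386.8]]
```

```bash
cat > go.py <<'E'
from plan import *
import sys
o=np.array([547.9,-147.85,129.9]); yaw=-.518; K=[.5,0,85]
def where():
    s=manip.sense(); F=frame(yaw); Rt=R.from_euler('xyz',s['tool_rot'],degrees=True).as_matrix()
    m=F.T@(s['tool_pos']+Rt@K-o); Q=F.T@Rt@np.diag([1,-1,-1.])
    print('m',m.round(1),'ang',round(float(np.arctan2(Q[1,0],Q[0,0])),3),'tilt',(Q[:2,2]).round(3),'F',(F.T@s['contact_force']).round(1),'mom',(F.T@s['moment']).round(2),'q',s['qpos'].round(0),'t',s['t'])
where()
for a in sys.argv[1:]:
    x,y,z,al=map(float,a.split(','))
    p,Rt=target([x,y,z],al,K,o,yaw); print(a,*delta(p,Rt))
print('zaxis',frame(yaw)[:,2].round(3))
E
python3 go.py 0,0,60,.993 0,0,42,.993 | tail -4
```

```text
m [-75.8 -52.2  83.9] ang 0.604 tilt [ 0.002 -0.001] F [-0.6  0.3 -1.7] mom [-0.02  0.36  0.  ] q [-35.  -3. 126.   7.  25.  45.] t 6.25
0,0,60,.993 [9.27 0.73 1.99] [-0.181  0.1    0.33 ]
0,0,42,.993 [10.09  0.26  0.46] [-0.181  0.1    0.33 ]
zaxis [-0.46   0.262  0.848]
```

Request:
send_rows --motion '[3,0.3,1,-0.06,0.033,0.11,6,0.5,1.5,-0.12,0.066,0.22,9.3,0.7,2,-0.181,0.1,0.33,9.3,0.7,2,-0.181,0.1,0.33,10.1,0.3,0.5,-0.181,0.1,0.33,10.1,0.3,0.5,-0.181,0.1,0.33,10.1,0.3,0.5,-0.181,0.1,0.33]'

```text
t: 6.95
tool_pos: [488.7, -114.3, 237.9]
tool_rot: [152.4, -16.8, 31.4]
contact_force: [0.9, 0.1, -1.0]
gripper_width: 12.8
grasp_force: 59.2
```

```bash
python3 go.py 0,0,42,.993 0,0,17,.993| tail -4
python3 - <<'E'
from h import *
c=cam('scene')['color'][150:270,200:320]; d=cam('side')['color'][215:315,290:390]
cv2.imwrite('pics/i3.png',np.hstack([cv2.resize(c,(400,400),interpolation=2),cv2.resize(d,(400,400),interpolation=2)]))
E
```

```text
m [-0.3  0.3 42.7] ang 0.993 tilt [-0.    -0.001] F [ 0.1  0.5 -1.3] mom [0.06 0.3  0.01] q [-26.  10. 112.  -4.  27.  40.] t 6.95
0,0,42,.993 [ 0.04 -0.05 -0.04] [-0.     0.    -0.001]
0,0,17,.993 [ 1.19 -0.71 -2.16] [-0.     0.    -0.001]
zaxis [-0.46   0.262  0.848]
```

View pics/i3.png

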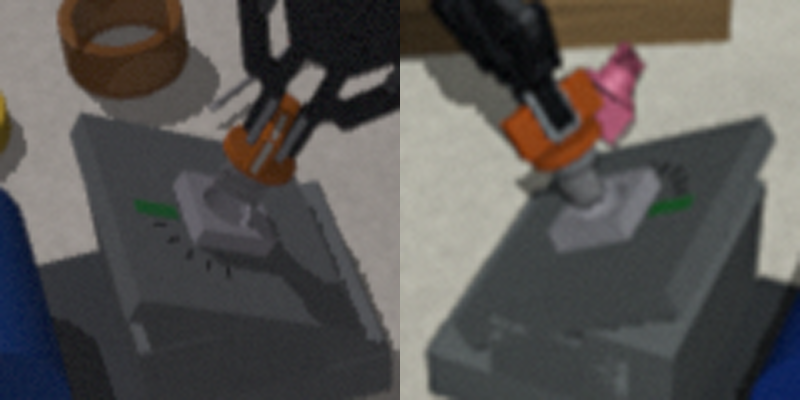

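Request:
send_rows --motion '[0.25,-0.15,-0.45,0,0,0,0.45,-0.3,-0.85,0,0,0,0.65,-0.42,-1.2,0,0,0,0.78,-0.48,-1.4,0,0,0,0.78,-0.48,-1.4,0,0,0]'

```text
t: 7.55
tool_pos: [496.8, -119.9, 223.4]
tool_rot: [152.4, -16.8, 31.4]
contact_force: [0.5, 0.9, -0.5]
gripper_width: 12.6
grasp_force: 59.2
```

```bash
python3 go.py 0,0,18,.993| tail -3
```

```text
m [ 0.5 -0.5 25.2] ang 0.993 tilt [-0. -0.] F [-0.2  1.  -0.4] mom [0.06 0.36 0.04] q [-26.  12. 111.  -5.  25.  40.] t 7.55
0,0,18,.993 [ 0.32 -0.12 -0.63] [-0.  0. -0.]
zaxis [-0.46   0.262  0.848]
```

Request:
send_rows --motion '[0.15,-0.05,-0.3,0,0,0,0.32,-0.12,-0.63,0,0,0,0.41,-0.17,-0.8,0,0,0,0.5,-0.22,-0.97,0,0,0,0.5,-0.22,-0.97,0,0,0]'

```text
t: 8.05
tool_pos: [501.8, -122.1, 214.0]
tool_rot: [152.3, -16.9, 31.4]
contact_force: [0.0, -0.2, -0.6]
gripper_width: 12.9
grasp_force: 59.2
```

```bash
python3 go.py 0,0,5,.993| tail -3
```

```text
m [ 0.1  0.  14.3] ang 0.993 tilt [-0.001 -0.   ] F [-0.2 -0.2 -0.6] mom [-0.01  0.37 -0.  ] q [-26.  14. 111.  -5.  23.  41.] t 8.05
0,0,5,.993 [ 0.42 -0.24 -0.79] [ 0.     0.001 -0.   ]
zaxis [-0.46   0.262  0.848]
```

Request:
send_rows --motion '[0.14,-0.08,-0.26,0,0,0,0.28,-0.16,-0.52,0,0,0,0.42,-0.24,-0.79,0,0,0,0.42,-0.24,-0.79,0,0,0]'

```text
t: 8.45
tool_pos: [506.0, -124.5, 205.8]
tool_rot: [152.4, -16.8, 31.4]
contact_force: [-0.4, 1.0, -0.1]
gripper_width: 13.2
grasp_force: 59.2
```

```bash
python3 go.py 0,0,0,.993| tail -3
```

```text
m [-0.1  0.   4.8] ang 0.993 tilt [-0. -0.] F [-0.8  0.7  0.3] mom [-0.03  0.32  0.03] q [-26.  15. 111.  -5.  22.  41.] t 8.45
0,0,0,.993 [ 0.23 -0.13 -0.4 ] [ 0.  0. -0.]
zaxis [-0.46   0.262  0.848]
```

Passed the key without touching. Seat it, about 1 mm past nominal to feel the shoulder.

Request:
send_rows --motion '[0.12,-0.07,-0.2,0,0,0,0.23,-0.13,-0.4,0,0,0,0.28,-0.16,-0.48,0,0,0,0.28,-0.16,-0.48,0,0,0]'

```text
t: 8.85
tool_pos: [508.4, -125.0, 203.8]
tool_rot: [152.2, -16.9, 31.5]
contact_force: [-26.2, 16.8, 33.3]
gripper_width: 12.8
grasp_force: 66.4
```

```bash
python3 go.py 0,0,-1.5,.993 | tail -3
```

```text
m [1.  0.9 1.9] ang 0.994 tilt [-0.003 -0.001] F [-8.7  1.7 44.8] mom [-0.19  1.92 -0.05] q [-26.  15. 111.  -5.  22.  41.] t 8.85
0,0,-1.5,.993 [ 0.06 -0.12 -0.32] [ 0.001  0.002 -0.001]
zaxis [-0.46   0.262  0.848]
```

```bash
python3 go.py 0.3,0.5,2.2,.993 0.3,0.5,2.2,.5 0.3,0.5,2.2,0  | tail -4
```

```text
0.3,0.5,2.2,.993 [-0.06  0.    0.  ] [ 0.001  0.002 -0.001]
0.3,0.5,2.2,.5 [-0.07  0.03 -0.  ] [ 0.229 -0.127 -0.419]
0.3,0.5,2.2,0 [-0.06  0.05 -0.01] [ 0.459 -0.258 -0.843]
zaxis [-0.46   0.262  0.848]
```

Request:
send_rows --motion '[-0.06,0.02,0.05,0,0,0,-0.06,0.02,0.05,0.046,-0.026,-0.085,-0.06,0.02,0.05,0.092,-0.052,-0.17,-0.06,0.02,0.05,0.138,-0.079,-0.254,-0.06,0.02,0.05,0.138,-0.079,-0.254]'

```text
t: 9.35
tool_pos: [507.6, -125.5, 203.4]
tool_rot: [158.2, -24.1, 14.7]
contact_force: [-19.7, 5.1, 20.9]
gripper_width: 13.1
grasp_force: 63.9
```

```bash
python3 go.py 0.3,0.5,1.5,0 | tail -3
```

```text
m [ 0.4 -0.3  1.8] ang 0.692 tilt [-0.002  0.   ] F [-5.6 -5.3 28.1] mom [-1.36  1.44  0.01] q [-26.  15. 111.  -5.  22.  58.] t 9.35
0.3,0.5,1.5,0 [ 0.06  0.09 -0.03] [ 0.32  -0.181 -0.586]
zaxis [-0.46   0.262  0.848]
```

Request:
send_rows --motion '[0,0.03,0,0.046,-0.026,-0.085,0,0.05,0,0.092,-0.052,-0.17,0.02,0.05,0,0.138,-0.079,-0.254,0.02,0.06,0,0.184,-0.105,-0.339,0.03,0.06,0,0.23,-0.13,-0.424,0.03,0.06,0,0.276,-0.157,-0.508,0.03,0.06,0,0.32,-0.181,-0.586,0.03,0.06,0,0.32,-0.181,-0.586]'

```text
t: 10.15
tool_pos: [507.4, -125.5, 202.7]
tool_rot: [179.9, -31.9, -29.6]
contact_force: [-23.6, 0.6, 17.4]
gripper_width: 12.9
grasp_force: 63.6
```

```bash
python3 go.py 0.3,0.5,1.5,0 | tail -3;python3 - <<'E'
from h import *
c=cam('scene')['color'][150:270,200:320]; d=cam('side')['color'][215:315,290:390]
cv2.imwrite('pics/i4.png',np.hstack([cv2.resize(c,(400,400),interpolation=2),cv2.resize(d,(400,400),interpolation=2)]))
E
```

```text
m [-0.2 -0.7  1.3] ang 0.001 tilt [0.001 0.001] F [ -8.4 -11.2  25.8] mom [-2.3   1.39  0.22] q [-26.  15. 111.  -5.  22.  98.] t 10.15
0.3,0.5,1.5,0 [0.07 0.09 0.04] [ 0.001 -0.002 -0.001]
zaxis [-0.46   0.262  0.848]
```

View pics/i4.png

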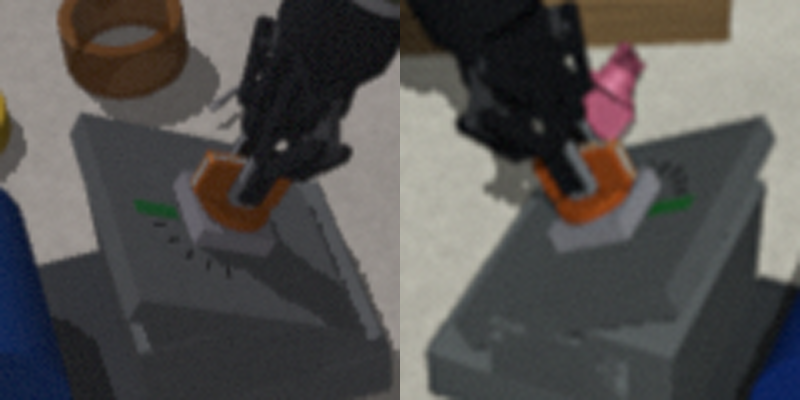

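Request:
send_rows --motion '[0.03,0.07,0,0,0,0,0.03,0.07,0,0,0,0]'

```text
t: 10.45
tool_pos: [507.5, -125.3, 202.7]
tool_rot: [179.8, -31.9, -29.5]
contact_force: [-26.5, -4.7, 18.2]
gripper_width: 13.0
grasp_force: 63.8
```

Request:
send_rows --motion '[0,0,0,0,0,0,0,0,0,0,0,0,0,0,0,0,0,0,-0.5,0.3,0.9,0,0,0,-2,1.1,3.6,0,0,0,-4,2.3,7,0,0,0,-6,3.4,10.6,0,0,0,-6,3.4,10.6,0,0,0,-6,3.4,10.6,0,0,0]' --gripper 5

```text
t: 11.35
tool_pos: [448.6, -90.2, 308.9]
tool_rot: [180.0, -32.1, -29.6]
contact_force: [0.4, 0.6, -0.0]
gripper_width: 50.2
grasp_force: 0.0
```

```bash
python3 go.py | tail -3;python3 - <<'E'
from h import *
w=cam('wrist'); np.save('w5.npy',w,allow_pickle=True)
cv2.imwrite('pics/i5.png',w['color'])
c=cam('scene')['color'][150:270,200:320]; d=cam('side')['color'][215:315,290:390]
E
```

```text
[649.9 215.7  53. ]
m [ -1.8   1.  127.6] ang 0.002 tilt [-0.002 -0.001] F [ 0.   0.7 -0. ] mom [-0.01  0.22 -0.  ] q [-25.  -1. 112.  -4.  37.  97.] t 11.35
zaxis [-0.46   0.262  0.848]
```

View pics/i5.png

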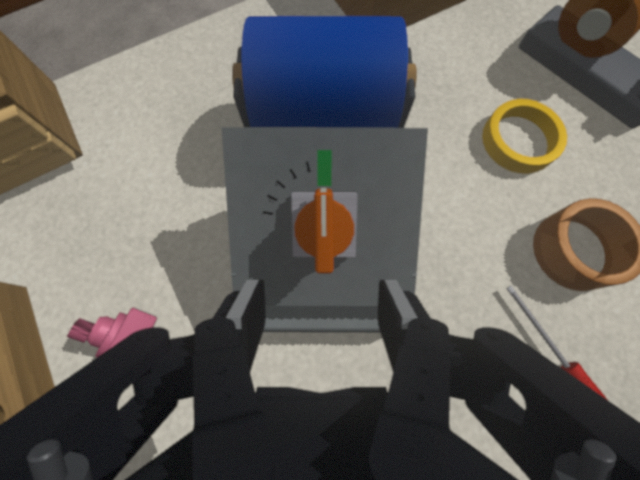

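```bash
python3 - <<'E' | grep -v '^\['
from go import *
w=np.load('w5.npy',allow_pickle=True).item(); F=frame(yaw)
h=cv2.cvtColor(w['color'],cv2.COLOR_BGR2HSV); m=cv2.inRange(h,(5,150,80),(16,255,255)); m[:180]=0;m[275:]=0
th=np.linspace(0,2*np.pi,100)
ys,xs=np.nonzero(m); print('obs cols',xs.min(),xs.max(),'rows',ys.min(),ys.max())
for z in (0,3,16):
    c=proj(w,[o+F@[25*np.cos(t),25*np.sin(t),q+z] for t in th for q in (0,8)])
    b=proj(w,[o+F@[x,y,q+z] for x in(-28,34) for y in(-7,7) for q in (8,38)])
    print(z,'cols',c[:,0].min().round(1),c[:,0].max().round(1),'rows',b[:,1].min().round(1),b[:,1].max().round(1))
s=manip.sense(); print(s['t'],s['contact_force'].round(1),s['grasp_force'])
E
```

```text
m [ -3.    0.7 125.7] ang 0.002 tilt [ 0.002 -0.001] F [-0.8  0.1  0.2] mom [-0.    0.24  0.02] q [-25.  -1. 112.  -4.  37.  97.] t 11.5
zaxis [-0.46   0.262  0.848]
obs cols 295 636 rows 189 274
0 cols 293.9 354.8 rows 185.6 272.2
3 cols 293.6 355.1 rows 186.0 273.6
16 cols 292.3 356.7 rows 187.9 280.2
11.5 [-0.6  0.5 -0.3] 0.0
```

```bash
python3 -c "
from bench import manip
print(manip.hand_in())"
```

```text
the job is handed in; nothing more can be done
None
```

The orange knob is in the feeder socket, pointer at the green mark, released, and the job was handed in at about 11.5 s. No verdict came back; my reading has the shoulder 1.3–1.9 mm off the boss (limit 3 mm), and I found the brass key from the wrist picture, so turning to feel for it wasn't needed.

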